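# Sort tongs and thermometer into their pans

### The job

Put the loose tools away with their own kind: lay both loose pairs of tongs in the pan that already holds tongs, and the loose probe thermometer in the pan that already holds a thermometer, each tool wholly inside its pan below the rim (resting on one another is fine). The tools already in the pans stay in them, and the pans, the bottles and the small lidded tub stay standing where they are.

Things in the scene. Friction and masses are not known exactly. Their poses are not given: they have to be found in the camera images.
- pan_a: shallow open rectangular stainless-steel pan that already holds one pair of tongs (tongs_0). Outside 280 (its x) x 190 (its y) x 55 mm high, wall and floor 3 mm, inside 274 x 184 mm; a rolled rim stands out 7 mm and a wire grip 19 mm at each short end. It stands loose on the worktop (0.95 kg) on the robot's left or right. Origin: centre of its underside; x along its length, z up.
- pan_b: a pan of the same shape and size as pan_a, which already holds one probe thermometer (probe_0), on the other side. Origin and axes as for pan_a.
- tongs_0: steel serving tongs lying on their side, two upright flat arms joined by a bow: 185 mm long (y), 30 mm over the arms (x; rigid, does not squeeze shut; ribs at some places look up to 42 mm wide), about 20 mm high (z). Origin on the underside, between the arms; the arms run from y = -80 mm (open tip) to y = +105 mm (bow end); weighs about 85 g, balances near y = +18 mm. z up. This one already lies in pan_a, lengthwise on its floor, 30 to 60 mm to the +y side of its middle.
- tongs_1: steel serving tongs lying on their side, two upright flat arms joined by a bow: 185 mm long (y), 30 mm over the arms (x; rigid, does not squeeze shut; ribs at some places look up to 42 mm wide), about 20 mm high (z). Origin on the underside, between the arms; the arms run from y = -80 mm (open tip) to y = +105 mm (bow end); weighs about 85 g, balances near y = +18 mm. z up. This one lies on the worktop.
- tongs_2: steel serving tongs lying on their side, two upright flat arms joined by a bow: 185 mm long (y), 30 mm over the arms (x; rigid, does not squeeze shut; ribs at some places look up to 42 mm wide), about 20 mm high (z). Origin on the underside, between the arms; the arms run from y = -80 mm (open tip) to y = +105 mm (bow end); weighs about 85 g, balances near y = +18 mm. z up. This one lies across the body of probe_1, its underside 16 mm above the worktop.
- probe_0: core-temperature probe thermometer lying flat: a white box-shaped body 34 mm wide (x), 16 mm high (z), from y = +13 to y = +108 mm, and a thin straight steel needle (3.6 mm thick, 8 mm above the underside) from the body to y = -108 mm; weighs about 55 g, balances near y = +58 mm. Origin at the middle of the 216 mm length, on the underside; z up. This one already lies in pan_b, lengthwise on its floor, 30 to 60 mm to the +y side of its middle.
- probe_1: core-temperature probe thermometer lying flat: a white box-shaped body 34 mm wide (x), 16 mm high (z), from y = +13 to y = +108 mm, and a thin straight steel needle (3.6 mm thick, 8 mm above the underside) from the body to y = -108 mm; weighs about 55 g, balances near y = +58 mm. Origin at the middle of the 216 mm length, on the underside; z up. This one lies on the worktop, under tongs_2.
- tongs_0_tip (a point): point 9 mm above the underside of tongs_0, at the open tip of the arms (y = -80 mm)
- tongs_0_end (a point): point 9 mm above the underside of tongs_0, at the bow end (y = +105 mm)
- tongs_1_tip (a point): point 9 mm above the underside of tongs_1, at the open tip of the arms (y = -80 mm)
- tongs_1_end (a point): point 9 mm above the underside of tongs_1, at the bow end (y = +105 mm)
- tongs_2_tip (a point): point 9 mm above the underside of tongs_2, at the open tip of the arms (y = -80 mm)
- tongs_2_end (a point): point 9 mm above the underside of tongs_2, at the bow end (y = +105 mm)
- probe_0_tip (a point): point 9 mm above the underside of probe_0, at the needle, close to its point (y = -106 mm)
- probe_0_end (a point): point 9 mm above the underside of probe_0, at the white body, close to its far end (y = +106 mm)
- probe_1_tip (a point): point 9 mm above the underside of probe_1, at the needle, close to its point (y = -106 mm)
- probe_1_end (a point): point 9 mm above the underside of probe_1, at the white body, close to its far end (y = +106 mm)
- spray: spray bottle standing upright on the worktop, 70 x 69 mm, 194 mm tall, loose. Origin: centre of its underside. Bystander.
- tub: small round closed food tub standing among the tools, 119 mm across, 51 mm high, loose (0.15 kg). Origin: centre of its underside. Bystander.
- squeeze: round squeeze bottle standing upright between the tools, 56 mm across, 184 mm tall, loose. Origin: centre of its underside. Bystander.

How it is judged:
At the end, for the whole second after the job is handed in: All tongs lie in pan_a, all thermometers in pan_b: both end points of each tool are between the inner walls (within 137 mm of the centre along x, 92 mm along y) and below the rim (55 mm up); tools at rest (under 0.03 m/s, 0.3 rad/s); pans level within 0.06 rad (x of tongs_0_tip in the frame of pan_a between -0.137 and 0.137 m and y of tongs_0_tip in the frame of pan_a between -0.092 and 0.092 m and z of tongs_0_tip in the frame of pan_a between 0 and 0.055 m and x of tongs_0_end in the frame of pan_a between -0.137 and 0.137 m and y of tongs_0_end in the frame of pan_a between -0.092 and 0.092 m and z of tongs_0_end in the frame of pan_a between 0 and 0.055 m and linear speed of each of tongs_0, tongs_1, tongs_2, probe_0, probe_1 below 0.03 m/s and angular speed of each of tongs_0, tongs_1, tongs_2, probe_0, probe_1 below 0.3 rad/s and x of tongs_1_tip in the frame of pan_a between -0.137 and 0.137 m and y of tongs_1_tip in the frame of pan_a between -0.092 and 0.092 m and z of tongs_1_tip in the frame of pan_a between 0 and 0.055 m and x of tongs_1_end in the frame of pan_a between -0.137 and 0.137 m and y of tongs_1_end in the frame of pan_a between -0.092 and 0.092 m and z of tongs_1_end in the frame of pan_a between 0 and 0.055 m and x of tongs_2_tip in the frame of pan_a between -0.137 and 0.137 m and y of tongs_2_tip in the frame of pan_a between -0.092 and 0.092 m and z of tongs_2_tip in the frame of pan_a between 0 and 0.055 m and x of tongs_2_end in the frame of pan_a between -0.137 and 0.137 m and y of tongs_2_end in the frame of pan_a between -0.092 and 0.092 m and z of tongs_2_end in the frame of pan_a between 0 and 0.055 m and x of probe_0_tip in the frame of pan_b between -0.137 and 0.137 m and y of probe_0_tip in the frame of pan_b between -0.092 and 0.092 m and z of probe_0_tip in the frame of pan_b between 0 and 0.055 m and x of probe_0_end in the frame of pan_b between -0.137 and 0.137 m and y of probe_0_end in the frame of pan_b between -0.092 and 0.092 m and z of probe_0_end in the frame of pan_b between 0 and 0.055 m and x of probe_1_tip in the frame of pan_b between -0.137 and 0.137 m and y of probe_1_tip in the frame of pan_b between -0.092 and 0.092 m and z of probe_1_tip in the frame of pan_b between 0 and 0.055 m and x of probe_1_end in the frame of pan_b between -0.137 and 0.137 m and y of probe_1_end in the frame of pan_b between -0.092 and 0.092 m and z of probe_1_end in the frame of pan_b between 0 and 0.055 m and angle between each of pan_a, pan_b's own z axis and vertical below 0.06 rad); the robot touches nothing.
It fails at once if the spray bottle is shifted more than 30 mm or tipped (distance of spray from where it was at the start of the episode above 0.03 m or angle between spray's own z axis and vertical above 0.35 rad).
It fails at once if the squeeze bottle is shifted more than 30 mm or tipped (distance of squeeze from where it was at the start of the episode above 0.03 m or angle between squeeze's own z axis and vertical above 0.35 rad).
It fails at once if the food tub is shifted more than 30 mm or tipped (distance of tub from where it was at the start of the episode above 0.03 m or angle between tub's own z axis and vertical above 0.35 rad).
It fails at once if pan_a is shifted more than 40 mm (distance of pan_a from where it was at the start of the episode above 0.04 m).
It fails at once if pan_b is shifted more than 40 mm (distance of pan_b from where it was at the start of the episode above 0.04 m).
It also fails if it takes over 67 s, if anything falls off the work surface, if the arm or the gripper's body presses on something with over 40 N, if the wrist force passes 120 N, or if a joint passes its speed limit or range.

### The arm

A 6-joint arm with a two-finger parallel gripper is mounted at the origin on a cart in front of the work surface, level with it; the furniture and walls round the work are solid. World frame = base frame: x ahead of the robot, y to its left, z up, the work surface at z = 0. Lengths are in m, angles in rad, forces in N, time in s.
With the tool pointing down it reaches from about 0.35 to 0.725 m from the base axis. Payload 6 kg.
Tool frame: the origin (TCP) lies at the very end of the fingers, on their centre line; the grasp point (between the pads) lies 19 mm behind it; x points along the fingers, z is the direction in which the jaws open and shut, and the axes are right-handed (so a half turn about x gives the same grasp; the last joint's range is limited). The gripper opens to 85 mm and grips with 20 to 120 N. Pads are 22 mm wide; open, the fingers measure 114 mm over their backs; the gripper's body (76 mm by 85 mm) begins 54 mm behind the grasp point. The pads swing forward as they close: fully open they stand 13 mm farther back than shut.
Start: joints at [1.468, 0.04, 0.085, 0, -1.615, -0.334], TCP at [0.254, 0.544, 0.231] pointing down, gripper open.
Joint ranges: [-2.56, 2.56], [-1.29, 2.01], [-1.08, 1.49], [-3.29, 1.98], [-2.81, -0.18], [-2.99, 2.99]. Speed limits (rad/s): [2.57, 2.57, 3.01, 3.14, 3.14, 3.14].

### API

Orientations are given as a unit quaternion [w, x, y, z].
In Python, from cell import telemetry, optics, r gives the robot as it stands. The module is installed in compiled form; this text tells all that it offers.
- The arm moves only by the tool jog_arm, never from a script. Its argument "steps" is a list of rows, each an object with "xyz": the shift along the world's x, y, z in m, a list of three; "twist": the turn about the world's z in degrees. In form: [{"xyz": [x, y, z], "twist": twist}, ...]. A call has 1 to 20 rows; each row is the pose to reach, as a shift and turn from the pose commanded when the call began; what a row does not reach only later rows make up. A row lasts 1/12 s, in which the tool goes at most 41.7 mm and 7.16 degrees, less where a joint would pass 70% of its speed; a pose out of reach is approached as far as the arm can. A call with a gripper value outside its range is refused whole. "fingers" is the opening in per cent of the stroke, from 0 (shut) to 100 (fully open), set as the call begins (left out, the last holds). The fingers move at their own pace and stop on an object; "grip_force" is the grip in N (left out, the last holds). Time passes only in rows, so rows that repeat a pose let the fingers close. It gives the time, the measured TCP pose, the force and the opening at its end, in the units of the state.
- telemetry.sense(): the state, without advancing time (a new reading comes with each control period).
- optics.get_image(name): name is "scene" or "side" or "wrist"; returns a dict with "image" (480x640x3 uint8, red, green, blue), "mtx" (3x3 intrinsics, pixels), "world_from_camera" (4x4, takes a point from camera to world coordinates). Camera axes: x right, y down, z forward; pixel columns grow to the right and rows downward; lengths in m; the calibration is good to about 2 mm. A picture is of the moment at which its call begins. There is no depth.
- r.job_done(): hands the job in, once; it reports no verdict.
The state is a dict: "t": time; "joint_pos": joint angles; "qd": joint speeds; "effort": joint torques, N m; "position": TCP position; "tcp_rot": TCP orientation; "force": force on the tool from outside, world axes, zero at the start; "wrist_torque": the same for the moment, N m; "grip_width": opening from 0.0 (shut) to 1.0 (fully open).
Only numpy, scipy, OpenCV 4.12 (cv2) and the standard library are available. Lean on these libraries where they do the work, as an engineer would, in place of code of your own. Each camera call takes 0.05 s, during which the arm holds its last target.

## Working session

There is one attempt and no reset: what is moved stays moved. The work goes in short steps, Python scripts to look and compute and a tool call to move; the robot and the scene stay as the last step left them, time stands still between calls to the robot, and variables do not carry over. Pictures are saved under pics/ and viewed, and the job is handed in when it is done.

Besides the shell and the picture viewer there is one more tool, called as name([rows], argument=value, ...), one row to a line, values as JSON. jog_arm: Moves the arm, as the interface text tells. Its arguments: {"type":"object","properties":{"steps":{"type":"array","items":{"type":"object","properties":{"xyz":{"type":"array","items":{"type":"number"}},"twist":{"type":"number"}}}},"fingers":{"type":"number"},"grip_force":{"type":"number"}},"required":["steps"]}

```bash
mkdir -p pics
cat > h.py <<'E'
import numpy as np, cv2
from cell import telemetry, optics, r
def snap(n,fn):
    d=optics.get_image(n); cv2.imwrite('pics/'+fn,d['image'][:,:,::-1]); np.savez('pics/'+fn[:-4]+'.npz',**d); return d
def load(fn): return np.load('pics/'+fn+'.npz')
def ray(d,uv,z):
    K=d['mtx'];T=d['world_from_camera']
    v=T[:3,:3]@np.linalg.inv(K)@np.array([uv[0],uv[1],1.]); o=T[:3,3]
    return o+v*(z-o[2])/v[2]
def proj(d,p):
    T=np.linalg.inv(d['world_from_camera']); q=T[:3,:3]@np.array(p)+T[:3,3]; q=d['mtx']@q; return q[:2]/q[2]
E
python3 - <<'E'
from h import *
s=telemetry.sense(); print({k:np.round(v,3) for k,v in s.items()})
for n in ['scene','side','wrist']:
    d=snap(n,n+'0.png'); print(n,np.round(d['world_from_camera'],3).tolist(),d['mtx'].tolist())
E
```

```text
{'t': np.float64(0.0), 'joint_pos': array([ 1.468e+00,  4.100e-02,  8.400e-02, -1.000e-03, -1.616e+00,
       -3.340e-01]), 'qd': array([-0.003, -0.001, -0.   , -0.002, -0.002,  0.002]), 'effort': array([ 0.0000e+00, -3.6821e+01,  3.4741e+01,  6.9320e+00, -5.0000e-03,
       -0.0000e+00]), 'position': array([0.254, 0.543, 0.23 ]), 'tcp_rot': array([-0.38 , -0.596, -0.379,  0.597]), 'force': array([0.366, 0.915, 0.003]), 'wrist_torque': array([ 0.037,  0.012, -0.08 ]), 'grip_width': np.float64(1.003)}
scene [[-0.594, -0.368, 0.715, -0.591], [-0.804, 0.246, -0.541, 0.92], [0.023, -0.896, -0.442, 0.773], [0.0, 0.0, 0.0, 1.0]] [[621.1558804541347, 0.0, 317.9349383749713], [0.0, 621.1558804541347, 237.8257941439977], [0.0, 0.0, 1.0]]
side [[0.832, -0.178, 0.526, -0.097], [-0.555, -0.311, 0.772, -0.942], [0.026, -0.934, -0.357, 0.486], [0.0, 0.0, 0.0, 1.0]] [[478.26423242273154, 0.0, 317.45752853465535], [0.0, 478.26423242273154, 243.40772880247565], [0.0, 0.0, 1.0]]
wrist [[-0.423, -0.87, -0.254, 0.318], [-0.906, 0.406, 0.117, 0.514], [0.002, 0.28, -0.96, 0.372], [0.0, 0.0, 0.0, 1.0]] [[417.2640794258031, 0.0, 316.7966271532212], [0.0, 417.2640794258031, 233.0169410641828], [0.0, 0.0, 1.0]]
```

View pics/scene0.png

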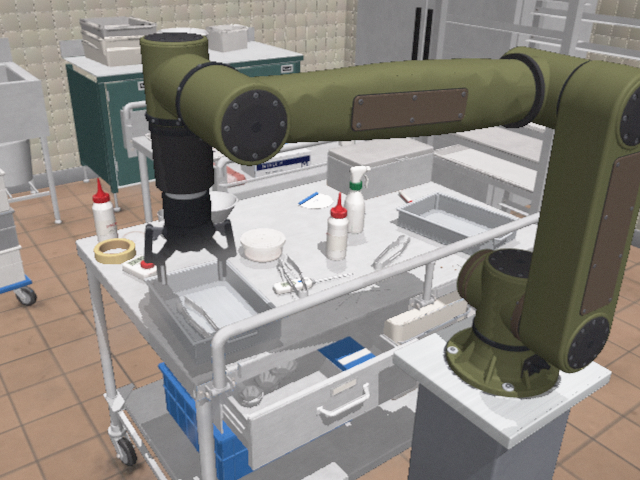

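View pics/side0.png

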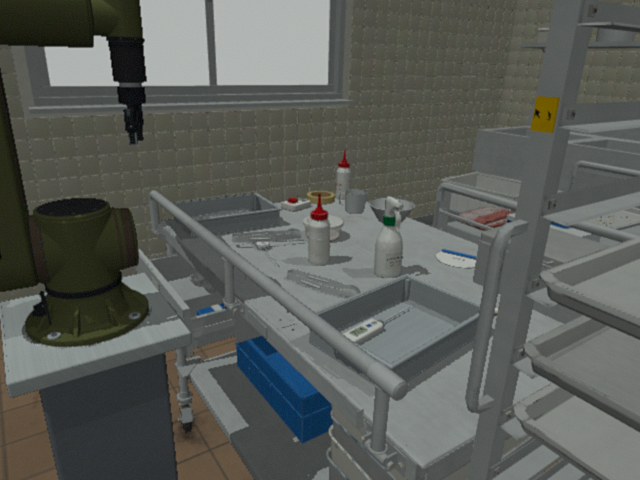

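View pics/wrist0.png

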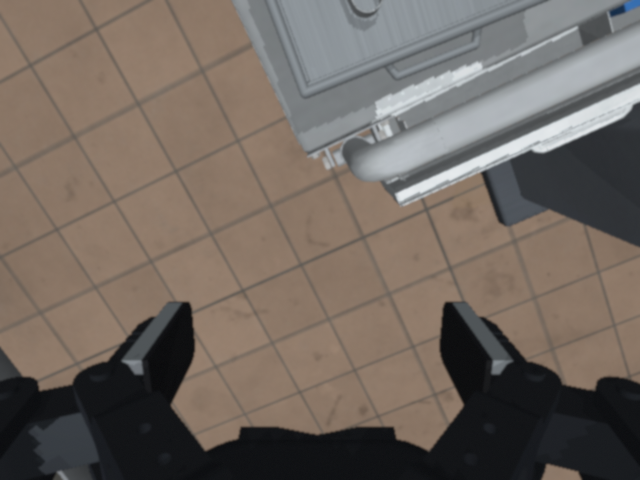

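Scene: the squeeze bottle is at about (337,255), the tub at (263,245), tongs_2 over probe_1 at (290,280), and tongs_1 at (390,250). Pan_a is on the left at (210,310) and pan_b on the right at (455,220). I'll get rough positions from these.

Run:
```python
from h import *
d=load('scene0'); e=load('side0')
print('scene')
for n,uv,z in [('sq base',(337,258),0),('tub',(263,257),0),('t2',(291,280),.02),('p1body',(283,287),.01),('p1tip',(352,274),.008),('t1 a',(375,268),.01),('t1 b',(408,238),.01),('spray',(355,230),0),('panbL',(399,211),.055),('panbR',(512,236),.055),('panaL',(150,285),.055),('panaR',(282,318),.055),('rail',(400,275),.1)]:
    print(n,np.round(ray(d,uv,z),3))
print('side')
for n,uv,z in [('sq',(318,262),0),('spray',(389,274),0),('t1a',(288,273),.01),('t1b',(357,291),.01),('pb near',(312,330),.055),('pb far',(407,281),.055),('pb r',(482,318),.055),('pb bot',(385,378),.055),('rail',(300,320),.1)]:
    print(n,np.round(ray(e,uv,z),3))
for n,d_,f in [('s',d,'scene'),('e',e,'side')]:
    im=d_['image'][:,:,::-1]
    c=im[190:340,140:440] if n=='s' else im[170:390,140:500]
    cv2.imwrite('pics/c_%s.png'%f,cv2.resize(c,None,fx=800/c.shape[1],fy=800/c.shape[1],interpolation=cv2.INTER_CUBIC))
```

```text
scene
sq base [0.533 0.004 0.   ]
tub [0.647 0.163 0.   ]
t2 [0.478 0.189 0.02 ]
p1body [0.475 0.214 0.01 ]
p1tip [0.434 0.035 0.008]
t1 a [ 0.422 -0.031  0.01 ]
t1 b [ 0.501 -0.222  0.01 ]
spray [ 0.64  -0.145  0.   ]
panbL [ 0.58  -0.257  0.055]
panbR [ 0.29  -0.396  0.055]
panaL [0.586 0.496 0.055]
panaR [0.31  0.326 0.055]
rail [0.248 0.056 0.1  ]
side
sq [ 0.546 -0.003  0.   ]
spray [ 0.656 -0.154  0.   ]
t1a [ 0.434 -0.042  0.01 ]
t1b [ 0.517 -0.202  0.01 ]
pb near [ 0.3   -0.35   0.055]
pb far [ 0.58  -0.289  0.055]
pb r [ 0.589 -0.476  0.055]
pb bot [ 0.319 -0.517  0.055]
rail [ 0.259 -0.377  0.1  ]
```

View pics/c_scene.png

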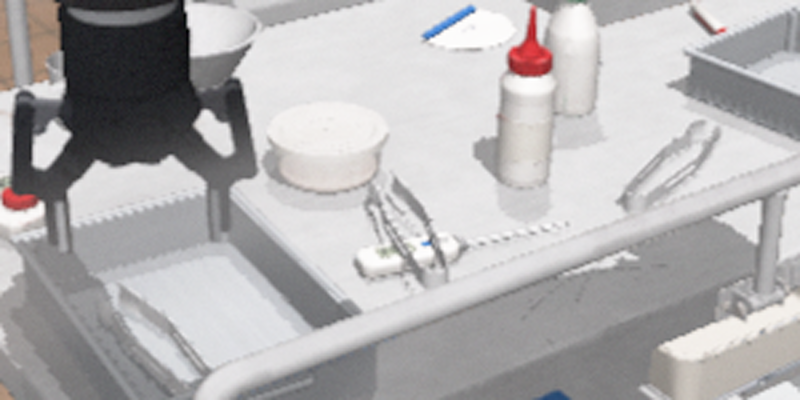

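View pics/c_side.png

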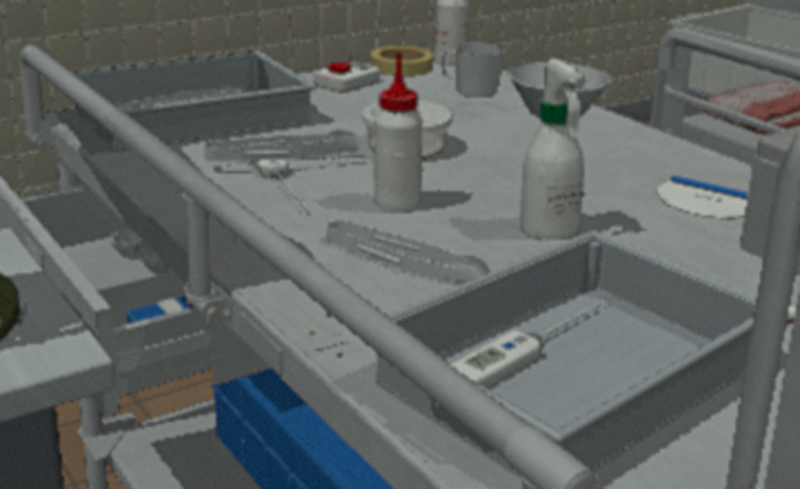

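jog_arm([
  {"xyz": [0.03, -0.06, 0.12]},
  {"xyz": [0.2, -0.32, 0.12]},
  {"xyz": [0.2, -0.32, 0.12]},
  {"xyz": [0.2, -0.32, 0.12]},
  {"xyz": [0.2, -0.32, 0.12]},
  {"xyz": [0.2, -0.32, 0.12]},
  {"xyz": [0.2, -0.32, 0.12]},
  {"xyz": [0.2, -0.32, 0.12]},
  {"xyz": [0.2, -0.32, 0.12]},
  {"xyz": [0.2, -0.32, 0.12]},
  {"xyz": [0.2, -0.32, 0.12]},
  {"xyz": [0.2, -0.32, 0.12]},
  {"xyz": [0.2, -0.32, 0.12]},
])

```text
schema error: expected keys xyz, twist
```

Run:
```python
from h import *
s=telemetry.sense(); print({k:np.round(v,3) for k,v in s.items() if k in('t','joint_pos','position','force')})
d=snap('wrist','w1.png');d=snap('scene','s1.png')
```

```text
{'t': np.float64(0.15), 'joint_pos': array([ 1.468,  0.041,  0.084, -0.   , -1.616, -0.334]), 'position': array([0.254, 0.543, 0.231]), 'force': array([-0.205, -0.491, -0.784])}
```

View pics/w1.png

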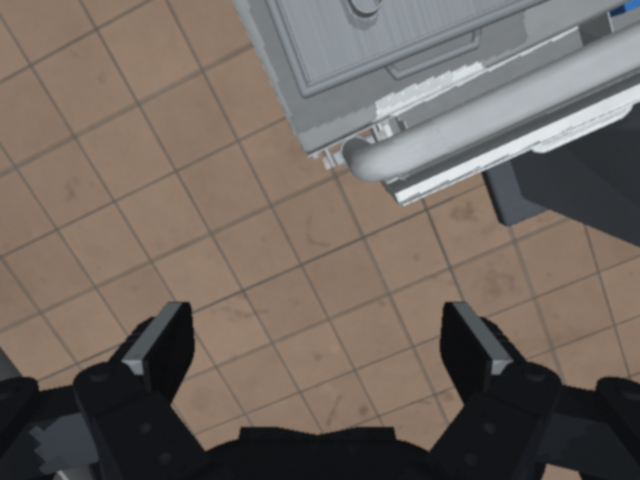

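View pics/s1.png

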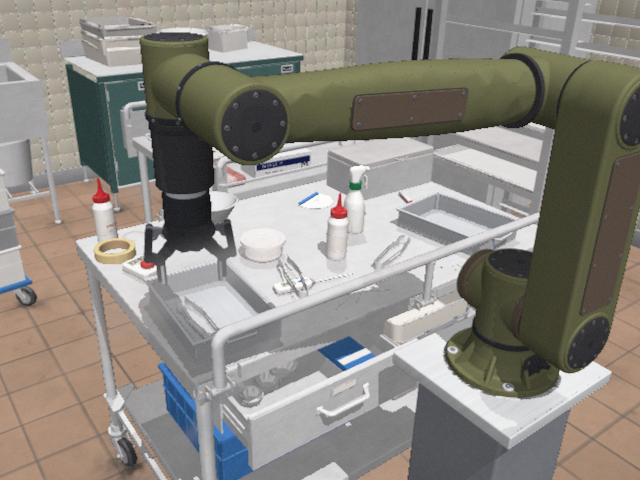

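jog_arm([
  {"xyz": [0.03, -0.06, 0.12], "twist": 0},
  {"xyz": [0.2, -0.34, 0.12], "twist": 0},
  {"xyz": [0.2, -0.34, 0.12], "twist": 0},
  {"xyz": [0.2, -0.34, 0.12], "twist": 0},
  {"xyz": [0.2, -0.34, 0.12], "twist": 0},
  {"xyz": [0.2, -0.34, 0.12], "twist": 0},
  {"xyz": [0.2, -0.34, 0.12], "twist": 0},
  {"xyz": [0.2, -0.34, 0.12], "twist": 0},
  {"xyz": [0.2, -0.34, 0.12], "twist": 0},
  {"xyz": [0.2, -0.34, 0.12], "twist": 0},
  {"xyz": [0.2, -0.34, 0.12], "twist": 0},
  {"xyz": [0.2, -0.34, 0.12], "twist": 0},
  {"xyz": [0.2, -0.34, 0.12], "twist": 0},
])

```text
t: 1.33
position: [0.4539, 0.2035, 0.351]
tcp_rot: [-0.379, -0.597, -0.379, 0.597]
force: [-0.1, -0.3, -0.1]
grip_width: 0.996
```

Run:
```python
from h import *
s=telemetry.sense(); print({k:np.round(v,3) for k,v in s.items() if k in('t','joint_pos','position','force')})
d=snap('wrist','w2.png');d=snap('scene','s2.png')
```

```text
{'t': np.float64(1.333), 'joint_pos': array([ 0.827, -0.184,  0.093, -0.   , -1.848,  0.305]), 'position': array([0.454, 0.203, 0.351]), 'force': array([-0.066, -0.279, -0.077])}
```

View pics/w2.png

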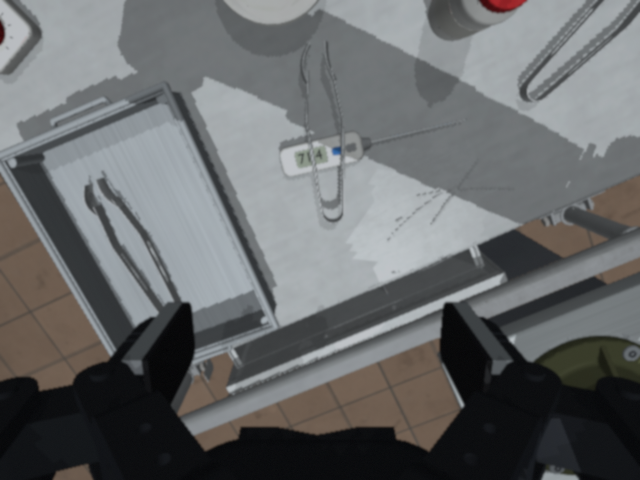

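View pics/s2.png

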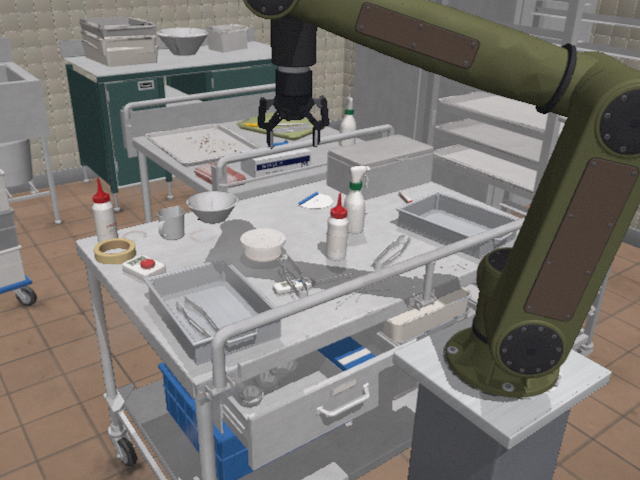

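The wrist view is clear. The tongs_2 bow is at (331,215) and its tips are near (316,45). The probe_1 body runs from (282,163) to (362,147), with the needle tip at (460,124). Pan_a's outer rim corners are about (165,83), (275,325) and (3,155).

Run:
```python
from h import *
d=load('w2')
for n,uv,z in [('t2 bow',(331,217),.027),('t2 tipL',(305,73),.027),('t2 tip top',(308,42),.03),('t2 tip top2',(327,42),.03),('t2 armL',(308,130),.036),('t2 armR',(341,130),.036),('t2 armL',(314,180),.036),('t2 armR',(343,180),.036),('p1 end',(282,163),.016),('p1 neckend',(361,146),.012),('p1 tip',(460,124),.008),
 ('pa c1',(168,84),.055),('pa c2',(277,325),.055),('pa c3',(2,155),.055),('t0 top',(97,178),.02),('t0 armL',(152,300),.02),('t0 armR',(175,295),.02),('t1bow',(529,98),.01),('tub bot',(270,50),0),('sq base',(445,25),0)]:
    print(n,np.round(ray(d,uv,z),3))
im=d['image'][:,:,::-1][:260,:]
c=im[20:240,240:480]; cv2.imwrite('pics/c2.png',cv2.resize(c,None,fx=3,fy=3)[:600])
c=im[60:260,0:280]; c=d['image'][60:340,0:300,::-1]; cv2.imwrite('pics/c3.png',cv2.resize(c,None,fx=2,fy=2)[:600])
s=telemetry.sense()
from scipy.spatial.transform import Rotation as R
print(R.from_quat(s['tcp_rot'],scalar_first=True).as_matrix().round(3))
```

```text
t2 bow [0.406 0.208 0.027]
t2 tipL [0.558 0.169 0.027]
t2 tip top [0.583 0.153 0.03 ]
t2 tip top2 [0.575 0.136 0.03 ]
t2 armL [0.505 0.19  0.036]
t2 armR [0.49  0.159 0.036]
t2 armL [0.454 0.207 0.036]
t2 armR [0.44  0.178 0.036]
p1 end [0.484 0.233 0.016]
p1 neckend [0.463 0.144 0.012]
p1 tip [0.438 0.034 0.008]
pa c1 [0.604 0.296 0.055]
pa c2 [0.321 0.317 0.055]
pa c3 [0.617 0.487 0.055]
t0 top [0.558 0.431 0.02 ]
t0 armL [0.402 0.454 0.02 ]
t0 armR [0.395 0.424 0.02 ]
t1bow [ 0.432 -0.044  0.01 ]
tub bot [0.598 0.193 0.   ]
sq base [ 0.54   0.011 -0.   ]
[[-0.001  0.907 -0.422]
 [-0.    -0.422 -0.907]
 [-1.    -0.001  0.001]]
```

View pics/c2.png

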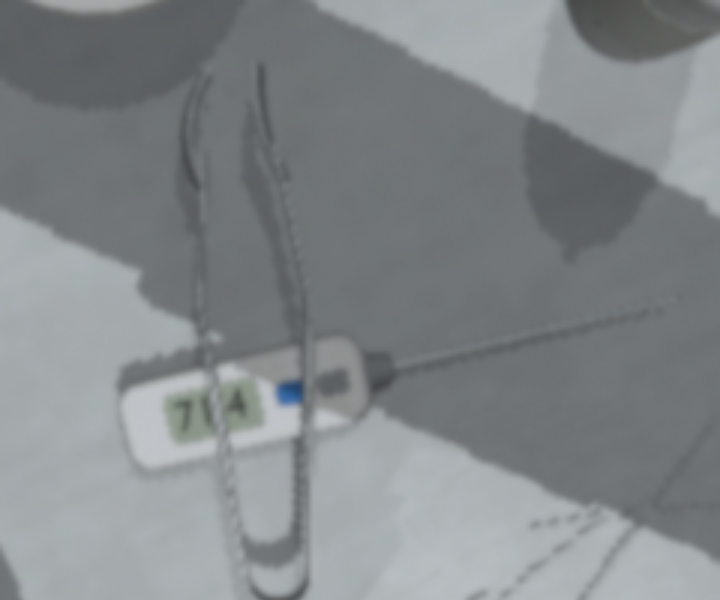

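View pics/c3.png

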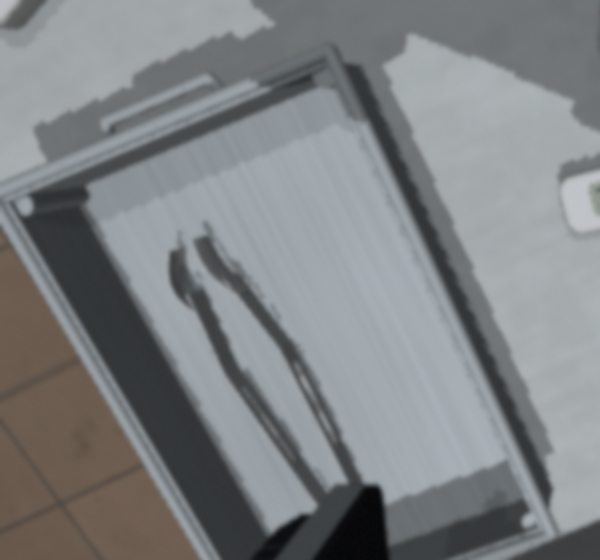

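jog_arm([
  {"xyz": [0.033, -0.023, -0.04], "twist": 5},
  {"xyz": [0.033, -0.023, -0.08], "twist": 5},
  {"xyz": [0.033, -0.023, -0.12], "twist": 5},
  {"xyz": [0.033, -0.023, -0.16], "twist": 5},
  {"xyz": [0.033, -0.023, -0.2], "twist": 5},
  {"xyz": [0.033, -0.023, -0.23], "twist": 5},
  {"xyz": [0.033, -0.023, -0.25], "twist": 5},
  {"xyz": [0.033, -0.023, -0.25], "twist": 5},
  {"xyz": [0.033, -0.023, -0.25], "twist": 5},
])

```text
t: 2.18
position: [0.4861, 0.1812, 0.1008]
tcp_rot: [-0.406, -0.578, -0.406, 0.58]
force: [0.2, -0.5, 1.0]
grip_width: 0.999
```

Run:
```python
from h import *
s=telemetry.sense(); print({k:np.round(v,4) for k,v in s.items() if k in('t','joint_pos','position','force')})
d=snap('wrist','w3.png')
```

```text
{'t': np.float64(2.1833), 'joint_pos': array([ 7.4570e-01, -1.5360e-01, -3.3890e-01,  5.0000e-04, -1.3878e+00,
        4.7740e-01]), 'position': array([0.4861, 0.1812, 0.1008]), 'force': array([ 0.1514, -0.5147,  1.0132])}
```

View pics/w3.png

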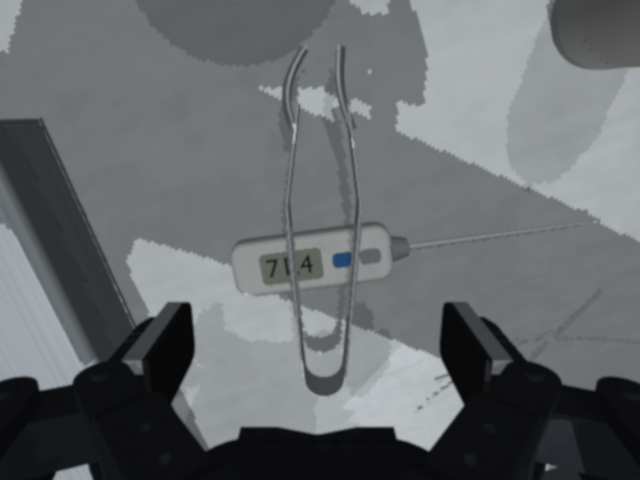

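Run:
```python
from h import *
d=load('w3')
for n,uv,z in [('L',(290,215),.036),('R',(357,215),.036),('L',(297,300),.036),('R',(352,300),.036),('bow',(325,392),.027),('tips',(323,47),.034),('pe tl',(233,243),.016),('pe bl',(243,294),.016),('pe tr',(385,224),.016),('pe br',(391,274),.016),('tip',(590,224),.01)]:
    print(n,np.round(ray(d,uv,z),4))
print('grasp',proj(d,(.4861,.1812,.026)))
```

```text
L [0.51   0.1872 0.036 ]
R [0.4984 0.1552 0.036 ]
L [0.4646 0.2005 0.036 ]
R [0.4544 0.1726 0.036 ]
bow [0.398  0.2079 0.027 ]
tips [0.5787 0.1448 0.034 ]
pe tl [0.5016 0.2264 0.016 ]
pe bl [0.4705 0.2333 0.016 ]
pe tr [0.4828 0.1418 0.016 ]
pe br [0.4528 0.1474 0.016 ]
tip [0.4406 0.0301 0.01  ]
grasp [317.02666521 247.04537932]
```

jog_arm([
  {"xyz": [-0.004, -0.002, -0.03], "twist": 1},
  {"xyz": [-0.004, -0.002, -0.06], "twist": 1},
  {"xyz": [-0.004, -0.002, -0.08], "twist": 1},
  {"xyz": [-0.004, -0.002, -0.08], "twist": 1},
  {"xyz": [-0.004, -0.002, -0.08], "twist": 1},
])

```text
t: 2.65
position: [0.4835, 0.1793, 0.0231]
tcp_rot: [0.411, 0.576, 0.41, -0.575]
force: [-0.2, -0.3, 0.8]
grip_width: 0.998
```

jog_arm([
  {"xyz": [0, 0, 0], "twist": 0},
  {"xyz": [0, 0, 0], "twist": 0},
  {"xyz": [0, 0, 0], "twist": 0},
  {"xyz": [0, 0, 0], "twist": 0},
  {"xyz": [0, 0, 0], "twist": 0},
  {"xyz": [0, 0, 0], "twist": 0},
  {"xyz": [0, 0, 0], "twist": 0},
  {"xyz": [0, 0, 0], "twist": 0},
], fingers=0, grip_force=40)

```text
t: 3.32
position: [0.4835, 0.1791, 0.0224]
tcp_rot: [0.411, 0.576, 0.41, -0.575]
force: [-0.9, 0.6, 5.8]
grip_width: 0.346
```

Run:
```python
from h import *
s=telemetry.sense(); print({k:np.round(v,4) for k,v in s.items() if k in('t','joint_pos','position','force','grip_width')})
d=snap('wrist','w4.png')
```

```text
{'t': np.float64(3.3167), 'joint_pos': array([ 7.4620e-01, -1.1160e-01, -4.4840e-01,  8.0000e-04, -1.2321e+00,
        4.9260e-01]), 'position': array([0.4835, 0.1791, 0.0224]), 'force': array([-0.8806,  0.5594,  5.8286]), 'grip_width': np.float64(0.3458)}
```

View pics/w4.png

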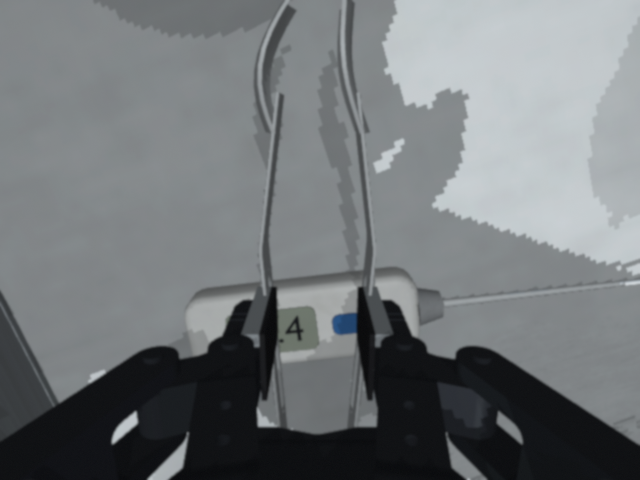

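jog_arm([
  {"xyz": [0, 0, 0.01], "twist": 0},
  {"xyz": [0, 0, 0.03], "twist": 0},
  {"xyz": [0, 0, 0.065], "twist": 0},
  {"xyz": [0, 0, 0.1], "twist": 0},
  {"xyz": [0, 0.02, 0.13], "twist": 2},
  {"xyz": [-0.005, 0.05, 0.13], "twist": 5},
  {"xyz": [-0.01, 0.085, 0.13], "twist": 8},
  {"xyz": [-0.02, 0.12, 0.13], "twist": 12},
  {"xyz": [-0.025, 0.15, 0.13], "twist": 15},
  {"xyz": [-0.025, 0.17, 0.13], "twist": 15},
  {"xyz": [-0.025, 0.17, 0.13], "twist": 15},
  {"xyz": [-0.025, 0.17, 0.13], "twist": 15},
], grip_force=60)

```text
t: 4.37
position: [0.4571, 0.3491, 0.1505]
tcp_rot: [-0.483, -0.516, -0.482, 0.518]
force: [-0.9, -0.3, -1.0]
grip_width: 0.346
```

Run:
```python
from h import *
s=telemetry.sense(); print({k:np.round(v,4) for k,v in s.items() if k in('t','joint_pos','position','force','grip_width')})
d=snap('wrist','w5.png'); d=snap('scene','s5.png')
c=d['image'][180:360,130:370,::-1]; cv2.imwrite('pics/c5.png',cv2.resize(c,None,fx=3,fy=3,interpolation=cv2.INTER_CUBIC))
```

```text
{'t': np.float64(4.3667), 'joint_pos': array([ 1.0007e+00, -1.7800e-02, -1.2020e-01, -3.0000e-04, -1.4706e+00,
        5.0120e-01]), 'position': array([0.4571, 0.3491, 0.1505]), 'force': array([-0.9378, -0.3343, -0.9547]), 'grip_width': np.float64(0.3457)}
```

View pics/w5.png

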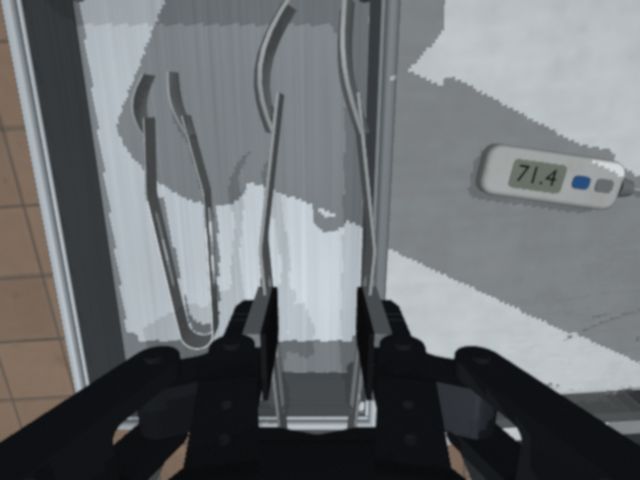

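View pics/c5.png

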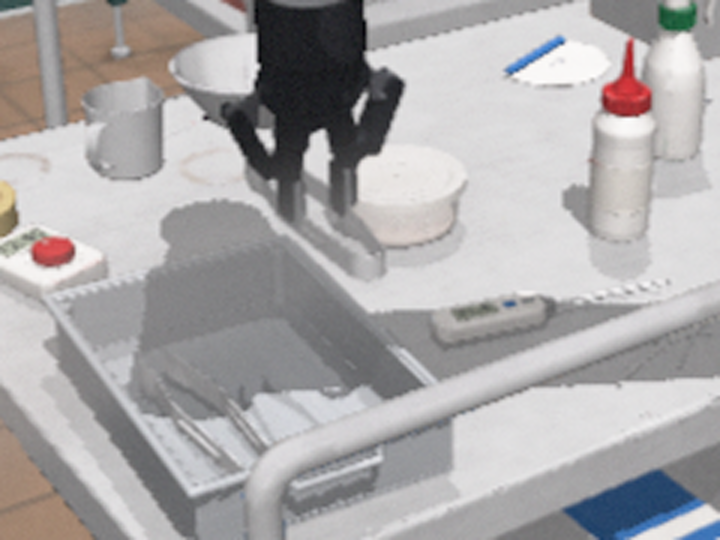

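Tongs_2 is held squarely. The pan's right rim runs near column 385 and the left rim from (15,60) to (78,385). Next I'll refine the pan pose.

Run:
```python
from h import *
d=load('w5')
for n,uv,z in [('R out top',(400,40),.055),('R out',(388,230),.055),('R in',(377,230),.055),('R in top',(383,40),.055),('L out',(14,60),.055),('L out low',(72,380),.055),('nearR',(372,415),.055),('nearL',(120,425),.055),
 ('t0 tips',(162,75),.02),('t0 bow',(198,345),.02),('t0L',(150,190),.02),('t0R',(207,190),.02),('probe tl',(487,148),.016),('bl',(483,190),.016),('tr',(622,165),.016),('br',(612,208),.016)]:
    print(n,np.round(ray(d,uv,z),4))
```

```text
R out top [0.5607 0.2987 0.055 ]
R out [0.458 0.307 0.055]
R in [0.4585 0.3135 0.055 ]
R in top [0.5613 0.3075 0.055 ]
L out [0.5648 0.5018 0.055 ]
L out low [0.3695 0.5169 0.055 ]
nearR [0.3281 0.3205 0.055 ]
nearL [0.332  0.4926 0.055 ]
t0 tips [0.5557 0.4372 0.02  ]
t0 bow [0.3691 0.4429 0.02  ]
t0L [0.4858 0.4573 0.02  ]
t0R [0.4833 0.4199 0.02  ]
probe tl [0.4975 0.2354 0.016 ]
bl [0.4699 0.2368 0.016 ]
tr [0.4804 0.1462 0.016 ]
br [0.4515 0.149  0.016 ]
```

jog_arm([
  {"xyz": [0.01, 0.0075, -0.03], "twist": 0},
  {"xyz": [0.01, 0.0075, -0.06], "twist": 0},
  {"xyz": [0.01, 0.0075, -0.09], "twist": 0},
  {"xyz": [0.01, 0.0075, -0.115], "twist": 0},
  {"xyz": [0.01, 0.0075, -0.13], "twist": 0},
  {"xyz": [0.01, 0.0075, -0.136], "twist": 0},
  {"xyz": [0.01, 0.0075, -0.136], "twist": 0},
  {"xyz": [0.01, 0.0075, -0.136], "twist": 0},
])

```text
t: 5.13
position: [0.4685, 0.356, 0.0165]
tcp_rot: [0.482, 0.518, 0.482, -0.517]
force: [0.4, -0.1, -0.4]
grip_width: 0.342
```

jog_arm([
  {"xyz": [0, 0, 0], "twist": 0},
  {"xyz": [0, 0, 0], "twist": 0},
  {"xyz": [0, 0, 0], "twist": 0},
  {"xyz": [0, 0, 0.01], "twist": 0},
  {"xyz": [0, 0, 0.04], "twist": 0},
  {"xyz": [0, 0, 0.08], "twist": 0},
  {"xyz": [0, 0, 0.12], "twist": 0},
  {"xyz": [0, 0, 0.16], "twist": 0},
  {"xyz": [0, 0, 0.16], "twist": 0},
], fingers=47)

```text
t: 5.88
position: [0.4709, 0.358, 0.1873]
tcp_rot: [0.483, 0.523, 0.482, -0.511]
force: [0.4, 0.7, 2.4]
grip_width: 0.471
```

Run:
```python
from h import *
s=telemetry.sense(); print({k:np.round(v,4) for k,v in s.items() if k in('t','joint_pos','position','force','grip_width')})
d=snap('wrist','w6.png')
```

```text
{'t': np.float64(5.8833), 'joint_pos': array([ 0.9916,  0.0024, -0.0351,  0.0047, -1.5179,  0.509 ]), 'position': array([0.4709, 0.358 , 0.1873]), 'force': array([0.3856, 0.7487, 2.4099]), 'grip_width': np.float64(0.471)}
```

View pics/w6.png

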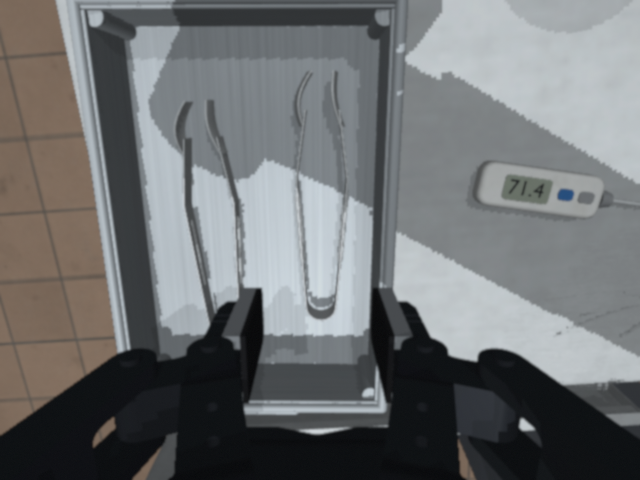

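Tongs_2 lies on the pan_a floor beside tongs_0, with its bow at (320,310) and its tips near (315,75). Now I'll go to tongs_1.

jog_arm([
  {"xyz": [0, 0, 0.04], "twist": 0},
  {"xyz": [0, -0.03, 0.07], "twist": -7},
  {"xyz": [0, -0.07, 0.08], "twist": -14},
  {"xyz": [0, -0.11, 0.08], "twist": -21},
  {"xyz": [0, -0.15, 0.08], "twist": -28},
  {"xyz": [0, -0.19, 0.08], "twist": -35},
  {"xyz": [0, -0.23, 0.08], "twist": -42},
  {"xyz": [0, -0.27, 0.08], "twist": -49},
  {"xyz": [0, -0.31, 0.08], "twist": -56},
  {"xyz": [0, -0.35, 0.08], "twist": -61},
  {"xyz": [0, -0.39, 0.08], "twist": -61},
  {"xyz": [0, -0.43, 0.08], "twist": -61},
  {"xyz": [0, -0.47, 0.07], "twist": -61},
  {"xyz": [0, -0.48, 0.03], "twist": -61},
  {"xyz": [0, -0.48, 0.0], "twist": -61},
  {"xyz": [0, -0.48, 0.0], "twist": -61},
  {"xyz": [0, -0.48, 0.0], "twist": -61},
], fingers=100)

```text
t: 7.35
position: [0.467, -0.1242, 0.1749]
tcp_rot: [-0.153, -0.689, -0.153, 0.691]
force: [-0.2, 0.9, 2.1]
grip_width: 0.999
```

Run:
```python
from h import *
s=telemetry.sense(); print({k:np.round(v,4) for k,v in s.items() if k in('t','joint_pos','position','force','grip_width')})
d=snap('wrist','w7.png')
```

```text
{'t': np.float64(7.35), 'joint_pos': array([ 1.5920e-01, -2.7550e-01, -3.0670e-01,  5.0000e-04, -1.5425e+00,
        2.7630e-01]), 'position': array([ 0.467 , -0.1242,  0.1749]), 'force': array([-0.1856,  0.8785,  2.1213]), 'grip_width': np.float64(0.9988)}
```

View pics/w7.png

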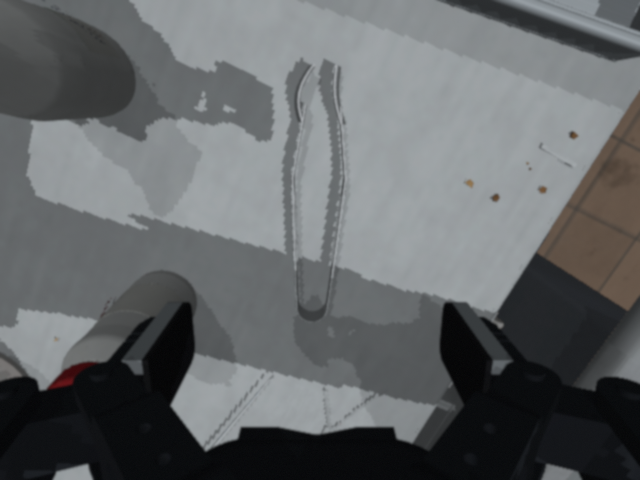

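Run:
```python
from h import *
d=load('w7')
for n,uv,z in [('L',(295,180),.02),('R',(346,180),.02),('L',(297,260),.02),('R',(335,260),.02),('bow',(312,317),.01),('tips',(325,65),.018),('sq edge base',(190,300),0.0),('sq L top',(160,272),0.0)]:
    print(n,np.round(ray(d,uv,z),4))
print('grasp',proj(d,(.467,-.1242,.01)))
```

```text
L [ 0.4909 -0.1393  0.02  ]
R [ 0.4579 -0.1547  0.02  ]
L [ 0.4647 -0.0847  0.02  ]
R [ 0.4387 -0.0967  0.02  ]
bow [ 0.4324 -0.0414  0.01  ]
tips [ 0.5042 -0.2177  0.018 ]
sq edge base [ 0.5284 -0.0083  0.    ]
sq L top [ 0.559  -0.0214  0.    ]
grasp [316.34802332 209.34817414]
```

jog_arm([
  {"xyz": [-0.0025, 0.002, -0.035], "twist": -3},
  {"xyz": [-0.0025, 0.002, -0.07], "twist": -3},
  {"xyz": [-0.0025, 0.002, -0.105], "twist": -3},
  {"xyz": [-0.0025, 0.002, -0.135], "twist": -3},
  {"xyz": [-0.0025, 0.002, -0.16], "twist": -3},
  {"xyz": [-0.0025, 0.002, -0.17], "twist": -3},
  {"xyz": [-0.0025, 0.002, -0.17], "twist": -3},
  {"xyz": [-0.0025, 0.002, -0.17], "twist": -3},
])

```text
t: 8.07
position: [0.467, -0.1216, 0.0078]
tcp_rot: [0.136, 0.695, 0.135, -0.693]
force: [0.3, -0.5, 0.8]
grip_width: 0.999
```

jog_arm([
  {"xyz": [0, 0, 0], "twist": 0},
  {"xyz": [0, 0, 0], "twist": 0},
  {"xyz": [0, 0, 0], "twist": 0},
  {"xyz": [0, 0, 0], "twist": 0},
  {"xyz": [0, 0, 0], "twist": 0},
  {"xyz": [0, 0, 0], "twist": 0},
  {"xyz": [0, 0, 0], "twist": 0},
], fingers=0, grip_force=60)

```text
t: 8.65
position: [0.466, -0.1219, 0.0063]
tcp_rot: [0.135, 0.695, 0.135, -0.694]
force: [-1.3, 2.1, 5.9]
grip_width: 0.342
```

Run:
```python
from h import *
s=telemetry.sense(); print({k:np.round(v,4) for k,v in s.items() if k in('t','joint_pos','position','force','grip_width')})
d=snap('wrist','w8.png')
```

```text
{'t': np.float64(8.65), 'joint_pos': array([ 1.6480e-01, -1.9450e-01, -5.5270e-01,  7.0000e-04, -1.2112e+00,
        2.1870e-01]), 'position': array([ 0.466 , -0.1219,  0.0063]), 'force': array([-1.3069,  2.1389,  5.9191]), 'grip_width': np.float64(0.3421)}
```

View pics/w8.png

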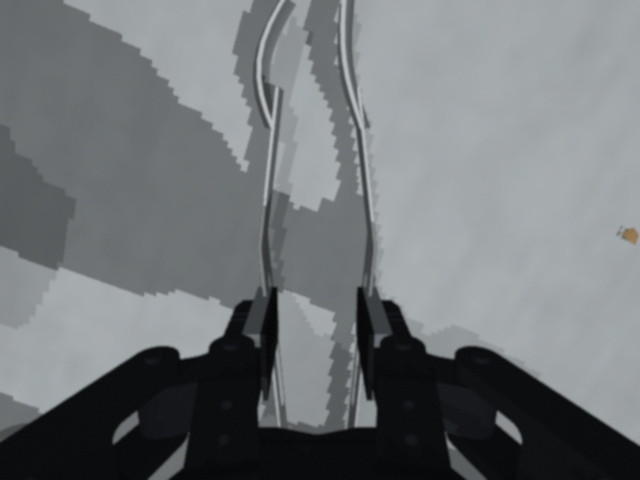

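jog_arm([
  {"xyz": [0, 0, 0.02], "twist": 0},
  {"xyz": [0, 0, 0.06], "twist": 0},
  {"xyz": [0, 0, 0.1], "twist": 0},
  {"xyz": [0, 0, 0.14], "twist": 0},
  {"xyz": [0, 0, 0.18], "twist": 0},
  {"xyz": [0, 0, 0.22], "twist": 0},
  {"xyz": [0, 0.01, 0.25], "twist": 0},
  {"xyz": [0, 0.05, 0.25], "twist": 6},
  {"xyz": [0, 0.09, 0.25], "twist": 12},
  {"xyz": [0, 0.13, 0.25], "twist": 18},
  {"xyz": [0, 0.17, 0.25], "twist": 24},
  {"xyz": [0, 0.21, 0.25], "twist": 30},
  {"xyz": [0, 0.25, 0.25], "twist": 36},
  {"xyz": [0, 0.29, 0.25], "twist": 42},
  {"xyz": [0, 0.33, 0.25], "twist": 48},
  {"xyz": [0, 0.37, 0.25], "twist": 54},
  {"xyz": [0, 0.41, 0.25], "twist": 60},
  {"xyz": [0.003, 0.45, 0.25], "twist": 64},
  {"xyz": [0.003, 0.49, 0.24], "twist": 64},
  {"xyz": [0.003, 0.52, 0.22], "twist": 64},
])

```text
t: 10.37
position: [0.4684, 0.4015, 0.2262]
tcp_rot: [0.482, 0.518, 0.483, -0.516]
force: [0.3, -0.3, -1.1]
grip_width: 0.34
```

jog_arm([
  {"xyz": [0, 0.0, -0.03], "twist": 0},
  {"xyz": [0, 0.0, -0.07], "twist": 0},
  {"xyz": [0, 0.0, -0.1], "twist": 0},
  {"xyz": [0, 0.0, -0.1], "twist": 0},
  {"xyz": [0, 0.0, -0.1], "twist": 0},
])

```text
t: 10.78
position: [0.4678, 0.3971, 0.1236]
tcp_rot: [-0.483, -0.516, -0.482, 0.519]
force: [0.3, -0.3, -0.5]
grip_width: 0.341
```

Run:
```python
from h import *
s=telemetry.sense(); print({k:np.round(v,4) for k,v in s.items() if k in('t','joint_pos','position','force','grip_width')})
d=snap('wrist','w9.png')
```

```text
{'t': np.float64(10.7833), 'joint_pos': array([ 1.0300e+00,  9.4100e-02, -5.4600e-02,  3.0000e-04, -1.4268e+00,
        4.7050e-01]), 'position': array([0.4678, 0.3971, 0.1236]), 'force': array([ 0.3166, -0.2755, -0.4939]), 'grip_width': np.float64(0.3413)}
```

View pics/w9.png

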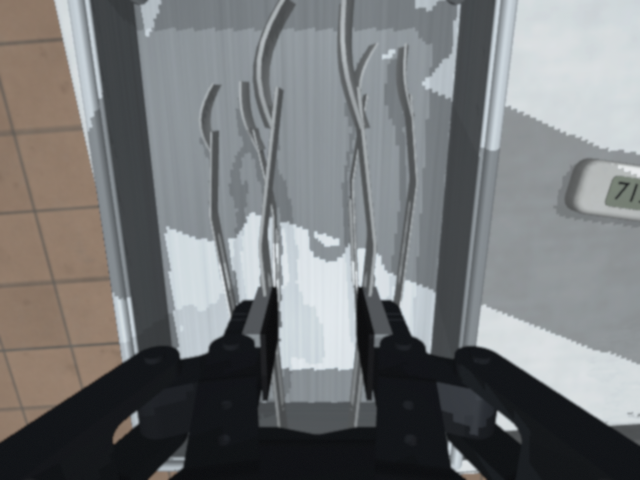

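jog_arm([
  {"xyz": [0, 0.001, -0.03], "twist": 0},
  {"xyz": [0, 0.001, -0.06], "twist": 0},
  {"xyz": [0, 0.001, -0.085], "twist": 0},
  {"xyz": [0, 0.001, -0.092], "twist": 0},
  {"xyz": [0, 0.001, -0.092], "twist": 0},
  {"xyz": [0, 0.001, -0.092], "twist": 0},
])

```text
t: 11.33
position: [0.4696, 0.4002, 0.0364]
tcp_rot: [0.482, 0.519, 0.482, -0.516]
force: [0.3, 0.3, 0.4]
grip_width: 0.337
```

jog_arm([
  {"xyz": [0, 0, 0], "twist": 0},
  {"xyz": [0, 0, 0], "twist": 0},
  {"xyz": [0, 0, 0], "twist": 0},
  {"xyz": [0, 0, 0.01], "twist": 0},
  {"xyz": [0, 0, 0.04], "twist": 0},
  {"xyz": [0, 0, 0.08], "twist": 0},
  {"xyz": [0, 0, 0.12], "twist": 0},
  {"xyz": [0, 0, 0.16], "twist": 0},
  {"xyz": [0, 0, 0.19], "twist": 0},
  {"xyz": [0, 0, 0.19], "twist": 0},
], fingers=50)

```text
t: 12.17
position: [0.4705, 0.4002, 0.2339]
tcp_rot: [0.482, 0.522, 0.482, -0.512]
force: [-0.1, -0.8, 1.0]
grip_width: 0.501
```

Run:
```python
from h import *
s=telemetry.sense(); print({k:np.round(v,4) for k,v in s.items() if k in('t','joint_pos','position','force','grip_width')})
d=snap('wrist','w10.png')
```

```text
{'t': np.float64(12.1667), 'joint_pos': array([ 1.0309,  0.0745,  0.1239,  0.0039, -1.6066,  0.4696]), 'position': array([0.4705, 0.4002, 0.2339]), 'force': array([-0.0705, -0.7878,  0.9956]), 'grip_width': np.float64(0.5009)}
```

View pics/w10.png

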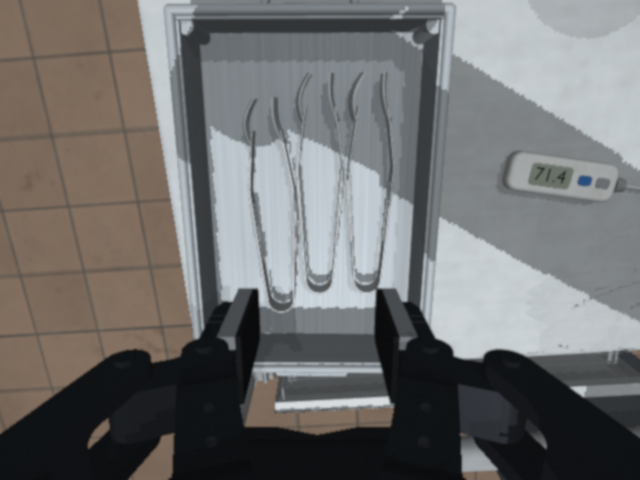

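All three tongs lie low inside pan_a, with bows at (280,305), (318,288) and (367,288). The probe body is at (562,175). Now I'll go to probe_1.

jog_arm([
  {"xyz": [0, -0.02, 0.0], "twist": -7},
  {"xyz": [0, -0.04, 0.0], "twist": -14},
  {"xyz": [0, -0.06, 0.0], "twist": -21},
  {"xyz": [0, -0.08, 0.0], "twist": -28},
  {"xyz": [0, -0.1, 0.0], "twist": -35},
  {"xyz": [0, -0.12, 0], "twist": -42},
  {"xyz": [0, -0.14, 0], "twist": -49},
  {"xyz": [0, -0.16, 0], "twist": -56},
  {"xyz": [0, -0.18, 0], "twist": -63},
  {"xyz": [0, -0.2, 0], "twist": -70},
  {"xyz": [0.005, -0.212, -0.02], "twist": -77},
  {"xyz": [0.005, -0.212, -0.05], "twist": -84},
  {"xyz": [0.005, -0.212, -0.08], "twist": -91},
  {"xyz": [0.005, -0.212, -0.1], "twist": -97.5},
  {"xyz": [0.005, -0.212, -0.1], "twist": -97.5},
  {"xyz": [0.005, -0.212, -0.1], "twist": -97.5},
], fingers=100)

```text
t: 13.55
position: [0.4729, 0.1865, 0.1229]
tcp_rot: [0.069, -0.703, 0.07, 0.704]
force: [0.4, -1.0, 1.5]
grip_width: 1.0
```

Run:
```python
from h import *
s=telemetry.sense(); print({k:np.round(v,4) for k,v in s.items() if k in('t','joint_pos','position','force','grip_width')})
d=snap('wrist','w11.png')
```

```text
{'t': np.float64(13.55), 'joint_pos': array([ 7.7290e-01, -1.9240e-01, -3.3210e-01,  4.0000e-04, -1.4334e+00,
       -9.7060e-01]), 'position': array([0.4729, 0.1865, 0.1229]), 'force': array([ 0.4322, -1.0179,  1.505 ]), 'grip_width': np.float64(1.0004)}
```

View pics/w11.png

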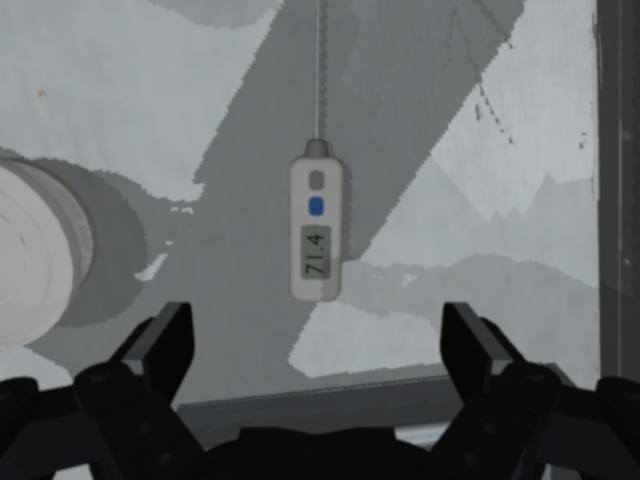

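Run:
```python
from h import *
d=load('w11')
for n,uv,z in [('L',(290,220),.014),('R',(342,220),.014),('end',(316,300),.012),('neck',(316,155),.012),('tub',(92,245),.045)]:
    print(n,np.round(ray(d,uv,z),4))
print(proj(d,(.473,.1865,.01)))
```

```text
L [0.4878 0.1771 0.014 ]
R [0.4562 0.1834 0.014 ]
end [0.4828 0.2342 0.012 ]
neck [0.4642 0.1414 0.012 ]
tub [0.5944 0.1622 0.045 ]
[316.40396638 228.15384684]
```

jog_arm([
  {"xyz": [0, -0.001, -0.035], "twist": 0},
  {"xyz": [0, -0.001, -0.07], "twist": 0},
  {"xyz": [0, -0.001, -0.1], "twist": 0},
  {"xyz": [0, -0.001, -0.116], "twist": 0},
  {"xyz": [0, -0.001, -0.118], "twist": 0},
  {"xyz": [0, -0.001, -0.118], "twist": 0},
])

```text
t: 14.1
position: [0.474, 0.1866, 0.0066]
tcp_rot: [-0.07, 0.704, -0.07, -0.703]
force: [0.3, -0.3, -0.2]
grip_width: 1.003
```

jog_arm([
  {"xyz": [0, 0, 0], "twist": 0},
  {"xyz": [0, 0, 0], "twist": 0},
  {"xyz": [0, 0, 0], "twist": 0},
  {"xyz": [0, 0, 0], "twist": 0},
  {"xyz": [0, 0, 0], "twist": 0},
  {"xyz": [0, 0, 0], "twist": 0},
  {"xyz": [0, 0, 0], "twist": 0},
], fingers=0, grip_force=50)

```text
t: 14.68
position: [0.4741, 0.1867, 0.0066]
tcp_rot: [-0.071, 0.704, -0.07, -0.703]
force: [-0.5, 0.9, 5.6]
grip_width: 0.381
```

jog_arm([
  {"xyz": [0, 0, 0.02], "twist": 0},
  {"xyz": [0, 0, 0.06], "twist": 0},
  {"xyz": [0, 0, 0.1], "twist": 0},
  {"xyz": [0, 0, 0.14], "twist": 0},
  {"xyz": [0, 0, 0.18], "twist": 0},
  {"xyz": [0, 0, 0.22], "twist": 0},
  {"xyz": [0, 0, 0.26], "twist": 0},
  {"xyz": [0, 0, 0.29], "twist": 0},
  {"xyz": [0, 0, 0.29], "twist": 0},
])

```text
t: 15.43
position: [0.4749, 0.1862, 0.3029]
tcp_rot: [-0.073, 0.707, -0.069, -0.7]
force: [1.2, -0.5, 0.4]
grip_width: 0.383
```

Run:
```python
from h import *
s=telemetry.sense(); print({k:np.round(v,4) for k,v in s.items() if k in('t','joint_pos','position','force','grip_width')})
d=snap('wrist','w12.png')
d=snap('side','e12.png')
c=d['image'][240:400,260:500,::-1]; cv2.imwrite('pics/c12.png',cv2.resize(c,None,fx=3,fy=3,interpolation=cv2.INTER_CUBIC))
```

```text
{'t': np.float64(15.4333), 'joint_pos': array([ 0.7712, -0.1885, -0.0018,  0.0029, -1.7474, -0.9724]), 'position': array([0.4749, 0.1862, 0.3029]), 'force': array([ 1.2102, -0.4647,  0.4021]), 'grip_width': np.float64(0.383)}
```

View pics/w12.png

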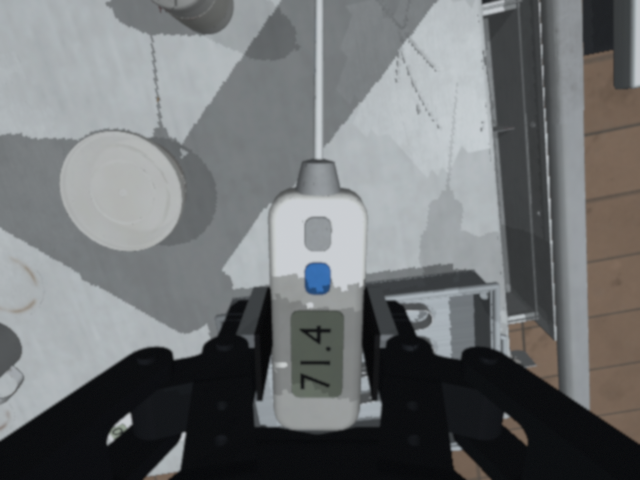

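View pics/c12.png

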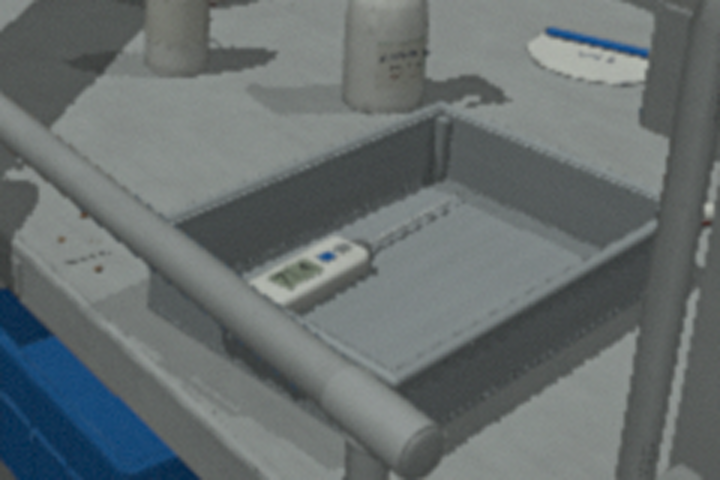

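Probe_1 is held, and in the side view probe_0 lies along the near (+y) wall of pan_b. I'll carry probe_1 over to pan_b, high above the bottles.

jog_arm([
  {"xyz": [0, -0.03, 0.0], "twist": -2},
  {"xyz": [0, -0.07, 0], "twist": -6},
  {"xyz": [0, -0.11, 0], "twist": -10},
  {"xyz": [0, -0.15, 0], "twist": -15},
  {"xyz": [0, -0.19, 0], "twist": -20},
  {"xyz": [0, -0.23, 0], "twist": -25},
  {"xyz": [0, -0.27, 0], "twist": -30},
  {"xyz": [0, -0.31, 0], "twist": -35},
  {"xyz": [0, -0.35, 0], "twist": -40},
  {"xyz": [0, -0.39, 0], "twist": -45},
  {"xyz": [0, -0.43, 0], "twist": -51},
  {"xyz": [0, -0.47, 0], "twist": -57},
  {"xyz": [0.01, -0.51, 0], "twist": -63},
  {"xyz": [0.015, -0.55, 0], "twist": -68},
  {"xyz": [0.015, -0.59, 0], "twist": -68},
  {"xyz": [0.015, -0.62, -0.01], "twist": -68},
  {"xyz": [0.015, -0.62, -0.05], "twist": -68},
  {"xyz": [0.015, -0.62, -0.05], "twist": -68},
])

```text
t: 17.03
position: [0.4854, -0.4327, 0.232]
tcp_rot: [0.453, -0.536, 0.453, 0.55]
force: [0.8, 0.9, -6.7]
grip_width: 0.382
```

Run:
```python
from h import *
s=telemetry.sense(); print({k:np.round(v,4) for k,v in s.items() if k in('t','joint_pos','position','force','grip_width')})
d=snap('wrist','w13.png')
```

```text
{'t': np.float64(17.0333), 'joint_pos': array([-0.4239,  0.1921,  0.2525, -0.0051, -1.6498, -0.967 ]), 'position': array([ 0.4854, -0.4327,  0.232 ]), 'force': array([ 0.8471,  0.9128, -6.6562]), 'grip_width': np.float64(0.3819)}
```

View pics/w13.png

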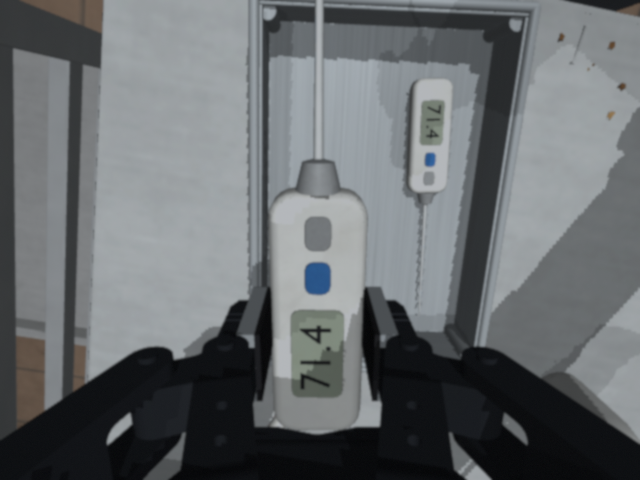

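Run:
```python
from h import *
s=telemetry.sense(); print(np.round(s['position'],4),np.round(s['force'],1))
d=snap('wrist','w14.png')
for n,uv,z in [('TL out',(250,2),.055),('TR out',(537,3),.055),('L out low',(252,260),.055),('R out low',(482,340),.055),('p0 body tl',(412,82),.016),('tr',(450,82),.016),('bl',(406,190),.016),('br',(447,190),.016),('p0 tip',(418,305),.011)]:
    print(n,np.round(ray(d,uv,z),4))
```

```text
[ 0.4861 -0.4326  0.2368] [-0.3  0.2 -0.5]
TL out [ 0.3505 -0.5026  0.055 ]
TR out [ 0.3142 -0.3047  0.055 ]
L out low [ 0.5388 -0.4746  0.055 ]
R out low [ 0.5764 -0.2669  0.055 ]
p0 body tl [ 0.3766 -0.3704  0.016 ]
tr [ 0.3709 -0.3395  0.016 ]
bl [ 0.4647 -0.3539  0.016 ]
br [ 0.4582 -0.3183  0.016 ]
p0 tip [ 0.5723 -0.3145  0.011 ]
```

View pics/w14.png

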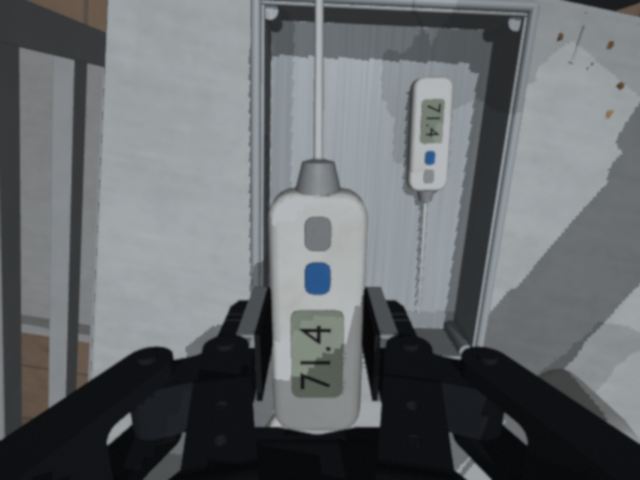

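Run:
```python
from h import *
d=load('e12')
for n,c in [('far(+y)',(442,103)),('farR',(660,205)),('nearR',(393,385)),('L edge',(172,222))]:
    uv=(c[0]/3+260-.3,c[1]/3+240-.3); print(n,np.round(ray(d,uv,.055),4))
d=load('s2'); c=d['image'][180:260,380:540,::-1]; cv2.imwrite('pics/c14.png',cv2.resize(c,None,fx=5,fy=5,interpolation=cv2.INTER_CUBIC))
d=load('w14'); c=d['image'][:40,230:560,::-1]; cv2.imwrite('pics/c14b.png',cv2.resize(c,None,fx=2.4,fy=5,interpolation=cv2.INTER_CUBIC))
```

```text
far(+y) [ 0.6052 -0.263   0.055 ]
farR [ 0.6162 -0.4491  0.055 ]
nearR [ 0.3422 -0.5034  0.055 ]
L edge [ 0.3387 -0.3076  0.055 ]
```

View pics/c14.png

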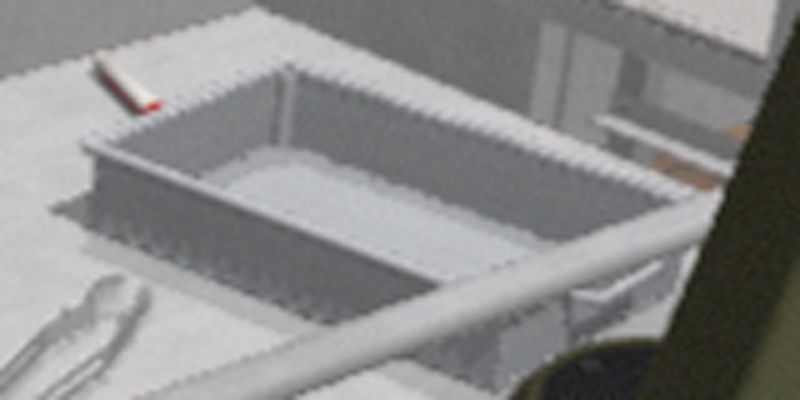

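View pics/c14b.png

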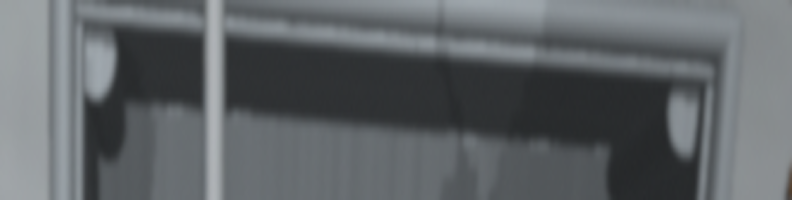

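jog_arm([
  {"xyz": [0.03, 0.01, -0.02], "twist": -1.5},
  {"xyz": [0.048, 0.014, -0.05], "twist": -1.5},
  {"xyz": [0.048, 0.014, -0.085], "twist": -1.5},
  {"xyz": [0.048, 0.014, -0.12], "twist": -1.5},
  {"xyz": [0.048, 0.014, -0.14], "twist": -1.5},
  {"xyz": [0.048, 0.014, -0.14], "twist": -1.5},
  {"xyz": [0.048, 0.014, -0.14], "twist": -1.5},
])

```text
t: 17.72
position: [0.5372, -0.4196, 0.1078]
tcp_rot: [-0.459, 0.539, -0.459, -0.537]
force: [-0.4, -0.7, 0.6]
grip_width: 0.377
```

Run:
```python
from h import *
s=telemetry.sense(); print({k:np.round(v,4) for k,v in s.items() if k in('t','joint_pos','position','force','grip_width')})
d=snap('wrist','w15.png');d=snap('side','e15.png')
c=d['image'][200:400,260:500,::-1]; cv2.imwrite('pics/c15.png',cv2.resize(c,None,fx=3,fy=3,interpolation=cv2.INTER_CUBIC))
```

```text
{'t': np.float64(17.7167), 'joint_pos': array([-3.7010e-01,  2.7130e-01,  1.1690e-01,  1.2000e-03, -1.4147e+00,
       -1.0427e+00]), 'position': array([ 0.5372, -0.4196,  0.1078]), 'force': array([-0.4398, -0.7361,  0.571 ]), 'grip_width': np.float64(0.3771)}
```

View pics/w15.png

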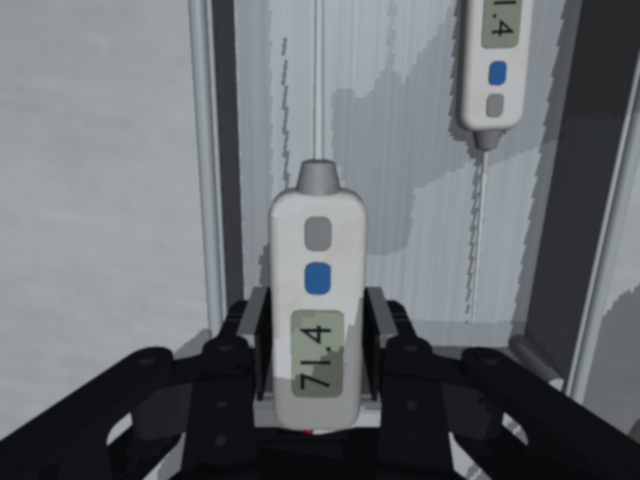

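View pics/c15.png

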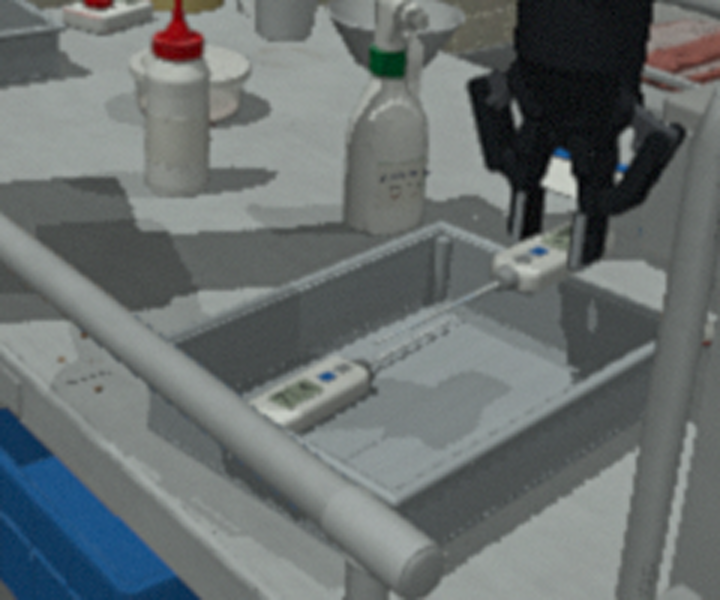

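Run:
```python
from h import *
d=load('w15')
for n,uv,z in [('L in',(222,300),.055),('L out',(206,300),.055),('R out',(577,385),.055),('far rim in',(375,408),.055),('far floor',(440,322),.003),('far floorR',(520,322),.003),('floor left',(240,200),.003),('floor L2',(236,60),.003)]:
    print(n,np.round(ray(d,uv,z),4))
p=telemetry.sense()['position']; print(p, 'end',p[:2]+.049*np.array([.988,.156]))
```

```text
L in [ 0.5658 -0.4636  0.055 ]
L out [ 0.5671 -0.4717  0.055 ]
R out [ 0.5855 -0.2688  0.055 ]
far rim in [ 0.6174 -0.3739  0.055 ]
far floor [ 0.5853 -0.33    0.003 ]
far floorR [ 0.577  -0.2783  0.003 ]
floor left [ 0.525  -0.4681  0.003 ]
floor L2 [ 0.4475 -0.4787  0.003 ]
[ 0.5380338  -0.42053357  0.11005548] end [ 0.5864458  -0.41288957]
```

jog_arm([
  {"xyz": [-0.004, 0.002, -0.03], "twist": 0},
  {"xyz": [-0.004, 0.002, -0.06], "twist": 0},
  {"xyz": [-0.004, 0.002, -0.08], "twist": 0},
  {"xyz": [-0.004, 0.002, -0.09], "twist": 0},
  {"xyz": [-0.004, 0.002, -0.096], "twist": 0},
  {"xyz": [-0.004, 0.002, -0.096], "twist": 0},
  {"xyz": [-0.004, 0.002, -0.096], "twist": 0},
])

```text
t: 18.4
position: [0.5335, -0.4186, 0.0118]
tcp_rot: [-0.459, 0.539, -0.459, -0.536]
force: [0.1, 0.4, 0.1]
grip_width: 0.38
```

jog_arm([
  {"xyz": [0, 0, 0], "twist": 0},
  {"xyz": [0, 0, 0], "twist": 0},
  {"xyz": [0, 0, 0], "twist": 0},
  {"xyz": [0, 0, 0.01], "twist": 0},
  {"xyz": [0, 0, 0.04], "twist": 0},
  {"xyz": [0, 0, 0.08], "twist": 0},
  {"xyz": [0, 0, 0.12], "twist": 0},
  {"xyz": [0, 0, 0.16], "twist": 0},
  {"xyz": [-0.02, 0, 0.2], "twist": 0},
  {"xyz": [-0.05, 0, 0.22], "twist": 0},
  {"xyz": [-0.05, 0, 0.22], "twist": 0},
  {"xyz": [-0.05, 0, 0.22], "twist": 0},
], fingers=50)

```text
t: 19.4
position: [0.4819, -0.4186, 0.234]
tcp_rot: [-0.46, 0.54, -0.459, -0.535]
force: [0.5, 0.2, -0.5]
grip_width: 0.498
```

Run:
```python
from h import *
s=telemetry.sense(); print({k:np.round(v,4) for k,v in s.items() if k in('t','joint_pos','position','force','grip_width')})
d=snap('wrist','w16.png');d=snap('side','e16.png');d=snap('scene','s16.png')
```

```text
{'t': np.float64(19.4), 'joint_pos': array([-4.0200e-01,  1.3630e-01,  1.9180e-01,  7.0000e-04, -1.6195e+00,
       -1.0132e+00]), 'position': array([ 0.4819, -0.4186,  0.234 ]), 'force': array([ 0.4658,  0.2157, -0.5138]), 'grip_width': np.float64(0.4978)}
```

View pics/w16.png

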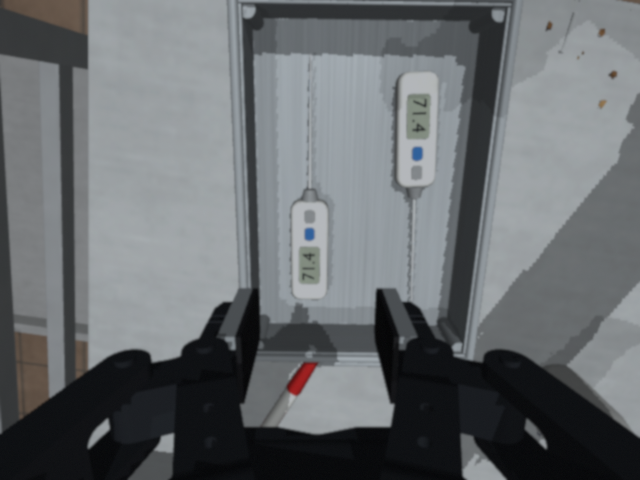

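View pics/s16.png

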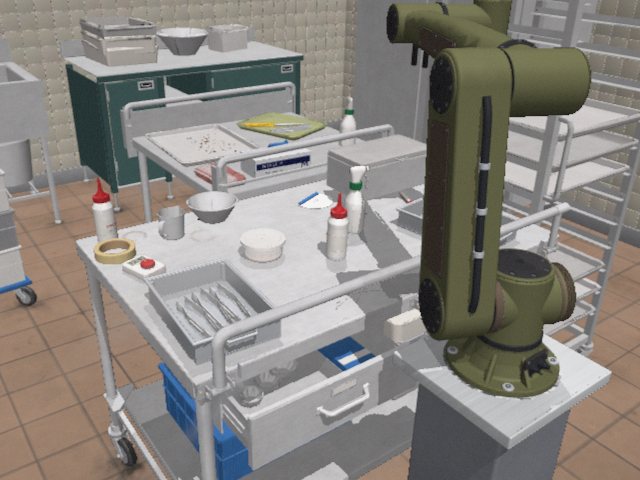

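View pics/e16.png

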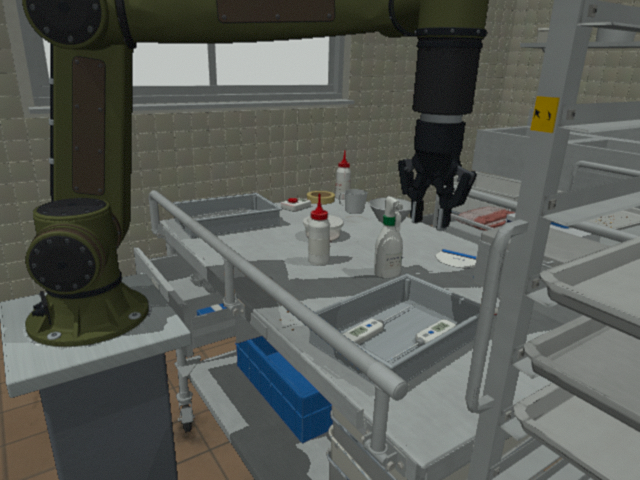

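Both thermometers lie flat in pan_b, with bodies at (310,248) and (417,130). All three tongs are in pan_a, and the bottles, tub and pans haven't moved. The gripper is clear and at rest, so I'm handing in.

```bash
python3 -c "
from h import *
print(r.job_done())"
```

```text
the job is handed in; nothing more can be done
None
```

The job is handed in after about 19 s of robot time. Both loose pairs of tongs are in pan_a, and the loose thermometer is in pan_b.

I lifted tongs_2 off the thermometer and laid it on the pan_a floor, then dropped tongs_1 about 2 cm into the gap between the other two. After that I laid probe_1 in pan_b with its body at the opposite end from probe_0's.

- **Tools:** the last wrist, scene and side pictures show all three tongs low inside pan_a and both thermometers flat on the pan_b floor.
- **Bystanders:** by eye, the bottles, tub and pans stand where they were. I did not measure their shift.
- **Robot:** the gripper was clear of everything, about 0.23 m up, with the measured force near zero.
- **Disagreements:** my first rough estimate of pan_b's centre, from the side view, was about 40 mm off. I corrected it before placing, using a wrist view and a second side view. In that second view one far corner of the pan still read about 25 mm off. I put that down to the upright bar in front of it.
- **Verdict:** the hand-in reports none, so I have no outside confirmation of the result.

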